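# Close a row of rubbing blocks up to the stop rail

### The job

Push the row of three black rubbing blocks along the table, all three together as one closed row, until the front block rests against the wooden stop rail. Keep the row straight, unbroken and centred on the rail; the blocks stay flat on the table throughout.

Things in the scene. Friction and masses are not known exactly. Their poses are not given: they have to be found in the camera images.
- stop_rail: Pale wooden stop rail with two screws, 30 mm thick (x), 150 mm long (y), 28 mm high, fixed, on the robot's left. Origin: centre of its underside, on the table. Its x axis is the direction of the push (world +y within 8 degrees) and points away from the row, which comes to rest against its face at x = -15 mm. y lies along its length.
- front_block: Black rubber rubbing block, a flat slab 76 x 109 x 22 mm (x, y, z), 0.11 to 0.23 kg, loose. Origin: centre of its underside, on the table; x runs along the row towards the stop rail. The front one of the row, 50 to 120 mm clear of the rail. The row points at the rail within 2 degrees, within 16 mm of its centre line. A fourth such block, fixed, lies apart nearer the robot: not part of the row.
- middle_block: Black rubber rubbing block, a flat slab 76 x 109 x 22 mm (x, y, z), 0.11 to 0.23 kg, loose. Origin: centre of its underside, on the table; x runs along the row towards the stop rail. The middle one of the row, 1 to 4 mm behind the front block.
- tail_block: Black rubber rubbing block, a flat slab 76 x 109 x 22 mm (x, y, z), 0.11 to 0.23 kg, loose. Origin: centre of its underside, on the table; x runs along the row towards the stop rail. The last of the row, 1 to 4 mm behind the middle block; its far 109 mm side, at x = -38 mm, is the one to push on. The table behind it is free for at least 80 mm.

How it is judged:
By the outcome, as a careful person would: the job done as asked, in the order asked, and still so for the second after the job is handed in, with the robot touching nothing.
It also fails if it takes over 32 s, if anything falls off the work surface, if the arm or the gripper's body presses on something with over 40 N, if the wrist force passes 120 N, or if a joint passes its speed limit or range.

### The arm

A 6-joint arm with a two-finger parallel gripper is mounted at the origin on the work surface; the furniture and walls round the work are solid. World frame = base frame: x ahead of the robot, y to its left, z up, the work surface at z = 0. Lengths are in mm, angles in rad, forces in N, time in s.
With the tool pointing down it reaches from about 300 to 825 mm from the base axis. Payload 5.4 kg.
Tool frame: the origin (TCP) lies at the centre of the arm's flange, where the gripper is bolted on; the fingertips stand 190 mm ahead of it and the grasp point (between the pads) lies 171 mm ahead of it; z points along the fingers, y is the line along which they close (so a half turn about z gives the same grasp; the last joint's range is limited). The gripper opens to 92 mm and grips with 3 to 60 N. Pads are 20 mm wide; open, the fingers measure 128 mm over their backs; the gripper's body (75 mm by 189 mm) begins 69 mm behind the grasp point.
Start: joints at [-1.461, 0.158, 1.597, -0, 1.386, -0.21], TCP at [180.743, -545.838, 404.701] pointing down, gripper open.
Joint ranges: [-2.91, 2.91], [-0.94, 2.29], [0.18, 2.7], [-1.29, 4.43], [0.17, 2.64], [-3, 3]. Speed limits (rad/s): [2.57, 2.57, 3.14, 3.14, 3.14, 3.14].

### API

Orientations are given as [roll, pitch, yaw] about the fixed x, y, z axes, in that order (R = Rz(yaw) Ry(pitch) Rx(roll)).
In Python, from cell import arm, optics, sensors, hand_in gives the robot as it stands (arm), with the cameras (optics), the readings (sensors) and the job as plain functions.
- The arm moves only by the shell command python3 jog.py [FORCE], which reads ROWS from standard input. ROWS is a JSON list of rows, 1 to 8 of them, each of 5 numbers: dx, dy, dz in mm, then a turn about the tool's z in rad, then the finger opening in mm; each row shifts and turns the commanded pose from where the row before left it, along the tool's axes as they then stand; what a row does not reach is not made up. A row lasts 1/8 s, in which the tool goes at most 62.5 mm and 0.188 rad, less where a joint would pass 70% of its speed; a pose out of reach is approached as far as the arm can. The fingers move at their own pace and stop on an object; FORCE is the grip in N (left out, the last holds). Time passes only in rows, so rows that do not move let the fingers close. It prints the time, the measured TCP pose, the force, the opening and the grip force at its end. Input that does not fit is refused with a message, and nothing moves.
- sensors.observe(): the state, without advancing time (a new reading comes with each control period).
- optics.camera(name): name is "scene" or "top"; returns the picture (384x512x3 uint8, blue, green, red); there is no depth.
- optics.camera_model(name): a dict with "camera_matrix" (3x3 intrinsics, pixels), "extrinsics" (4x4, takes a point from camera to world coordinates). Camera axes: x right, y up, looking along -z (the intrinsics and any distortion apply to the point x, -y, -z); pixel columns grow to the right and rows downward; lengths in mm; the calibration is good to about 2 mm. A picture is of the moment at which its call begins. camera_model takes no time and is no camera call.
- hand_in(): hands the job in; it is judged then, once.
The state is a dict: "t": time; "joint_pos": joint angles; "qvel": joint speeds; "tau": joint torques, N m; "eef_pos": TCP position; "orientation": TCP orientation; "force": force on the tool from outside, world axes, zero at the start; "moment": the same for the moment, N m; "width": finger opening in mm; "grasp_force": force on a finger pad.
Only numpy, scipy, OpenCV 4.12 (cv2) and the standard library are available. Lean on these libraries where they do the work, as an engineer would, in place of code of your own. Each camera call takes 0.05 s, during which the arm holds its last target. There are 200 camera calls.

## Working session

There is one attempt and no reset: what is moved stays moved. The work goes in short steps, Python scripts to look and compute and a shell command to move; the robot and the scene stay as the last step left them, time stands still between calls to the robot, and variables do not carry over. Pictures are saved under pics/ and viewed, at most 10 in all, crops included, and the job is handed in when it is done.

```bash
ls; mkdir -p pics
python3 - <<'E'
from cell import arm, optics, sensors, hand_in
import cv2,numpy as np
for n in("top","scene"):
    cv2.imwrite(f"pics/{n}0.png",optics.camera(n)); m=optics.camera_model(n)
    print(n,{k:np.round(v,3).tolist() if not isinstance(v,str) else v for k,v in m.items()})
s=sensors.observe();print(s['t'],s['eef_pos'],s['orientation'],s['force'],s['width'])
E
```

```text
cell.py
jog.py
pics
top {'camera_matrix': [[489.703, 0.0, 253.165], [0.0, 489.703, 192.07], [0.0, 0.0, 1.0]], 'extrinsics': [[-0.153, 0.961, -0.229, 340.894], [-0.988, -0.151, 0.03, 103.632], [-0.006, 0.23, 0.973, 991.401], [0.0, 0.0, 0.0, 1.0]]}
scene {'camera_matrix': [[488.69, 0.0, 252.875], [0.0, 488.69, 190.743], [0.0, 0.0, 1.0]], 'extrinsics': [[-0.834, 0.427, -0.349, 203.87], [-0.551, -0.65, 0.523, 635.685], [-0.003, 0.629, 0.778, 819.631], [0.0, 0.0, 0.0, 1.0]]}
0.1 [ 180.72631165 -545.60732255  403.81861049] [-3.13992677e+00 -3.60969473e-04  3.19794297e-01] [ 0.75200604 -0.48230075  0.72802991] 92.12037257673974
```

View pics/top0.png

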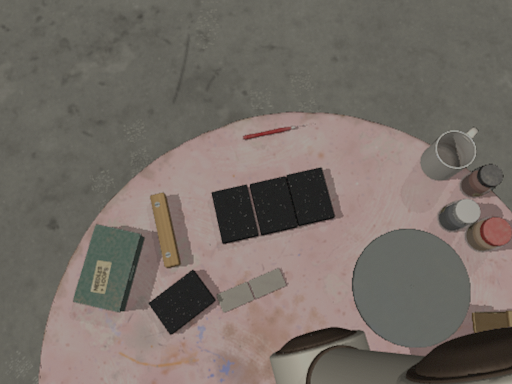

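View pics/scene0.png

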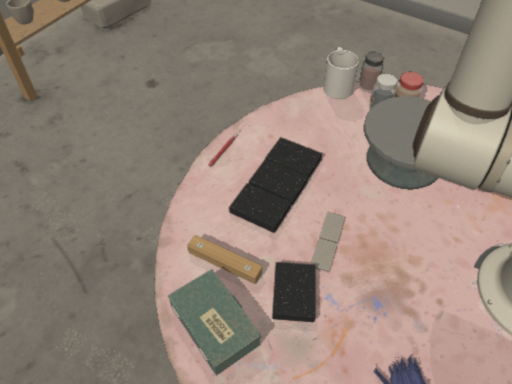

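Top view: the row has its front block at about (235,214), middle at (273,206) and tail at (311,196). The rail is at (165,229) and the fixed fourth block at (182,302). The scene view agrees: row about (277,183), rail (225,259).

```bash
cat > h.py <<'E'
from cell import arm, optics, sensors, hand_in
import cv2,numpy as np
def ray(n,px):
    m=optics.camera_model(n);K=np.array(m["camera_matrix"]);T=np.array(m["extrinsics"])
    px=np.atleast_2d(np.asarray(px,float)).reshape(-1,2)
    d=np.c_[px,np.ones(len(px))]@np.linalg.inv(K).T*[1,-1,-1]
    return T[:3,3],d@T[:3,:3].T
def plane(n,px,z):
    o,d=ray(n,px);return (o+d*((z-o[2])/d[:,2])[:,None])[:,:2]
def tri(p1,p2):
    (o1,d1),(o2,d2)=ray("top",p1),ray("scene",p2);a,b=d1[0],d2[0]
    s=np.linalg.lstsq(np.c_[a,-b],o2-o1,rcond=None)[0];q,r=o1+s[0]*a,o2+s[1]*b
    return (q+r)/2,np.linalg.norm(q-r)
def blobs(img,lo,hi,amin=300,k=1):
    m=cv2.inRange(cv2.cvtColor(img,cv2.COLOR_BGR2HSV),lo,hi)
    m=cv2.morphologyEx(m,cv2.MORPH_CLOSE,np.ones((k,k)))
    return m,[c for c in cv2.findContours(m,cv2.RETR_EXTERNAL,cv2.CHAIN_APPROX_NONE)[0] if cv2.contourArea(c)>amin]
BLACK=((0,0,0),(180,255,42)); WOOD=((12,100,60),(28,255,255))
def rect(n,c,z):
    (cx,cy),s,a=r=cv2.minAreaRect(plane(n,c.reshape(-1,2),z).astype(np.float32))
    return np.round([cx,cy,*s,a],1),np.round(cv2.boxPoints(r),1).tolist()
E
python3 - <<'E'
from h import *
vis=[]
for n in("top","scene"):
    im=cv2.imread(f"pics/{n}0.png");o=im.copy()
    for nm,r,z in(("black",BLACK,22),("wood",WOOD,28)):
        m,cs=blobs(im,*r)
        for c in cs:
            R,B=rect(n,c,z)
            if 0<R[0]<900 and max(R[2:4])<400:
                print(n,nm,R,B,"px",np.round(cv2.boxPoints(cv2.minAreaRect(c))).tolist())
                cv2.drawContours(o,[c],-1,(0,255,0) if nm=="black" else (255,0,0),1)
    vis.append(cv2.resize(o[100:350,80:350] if n=="top" else o[120:370,150:420],None,fx=1.48,fy=2,interpolation=cv2.INTER_NEAREST))
cv2.imwrite("pics/seg.png",np.hstack(vis)[:, :800])
E
```

```text
top black [270.1   1.2  22.8 157.8   4.4] [[252.6999969482422, 79.0], [264.79998779296875, -78.4000015258789], [287.5, -76.5999984741211], [275.5, 80.69999694824219]] px [[273.0, 341.0], [354.0, 321.0], [357.0, 334.0], [276.0, 353.0]]
top black [ 193.9 -262.3   75.8  218.4    1. ] [[154.1999969482422, -153.6999969482422], [157.8000030517578, -372.1000061035156], [233.60000610351562, -370.79998779296875], [230.0, -152.5]] px [[400.0, 346.0], [511.0, 326.0], [518.0, 368.0], [408.0, 388.0]]
top black [375.2 243.1  73.9 105.6  28.7] [[317.3999938964844, 271.70001220703125], [368.1000061035156, 179.10000610351562], [432.8999938964844, 214.60000610351562], [382.29998779296875, 307.20001220703125]] px [[148.0, 304.0], [193.0, 269.0], [216.0, 300.0], [171.0, 334.0]]
top black [530.6 117.7 107.2  72.6   4.2] [[474.5, 149.89999389648438], [479.79998779296875, 77.5999984741211], [586.7000122070312, 85.4000015258789], [581.4000244140625, 157.8000030517578]] px [[211.0, 192.0], [247.0, 185.0], [258.0, 236.0], [222.0, 243.0]]
top black [5.391e+02 2.000e-01 1.083e+02 1.511e+02 4.400e+00] [[479.2999
[... 313 characters left out ...]
8779296875], [268.8999938964844, -299.5], [234.10000610351562, -296.1000061035156]] px [[471.0, 313.0], [508.0, 310.0], [510.0, 329.0], [473.0, 332.0]]
top wood [519.3 259.4 148.9  30.6   5.4] [[443.70001220703125, 267.6000061035156], [446.6000061035156, 237.10000610351562], [594.7999877929688, 251.1999969482422], [591.9000244140625, 281.70001220703125]] px [[149.0, 196.0], [165.0, 192.0], [180.0, 264.0], [165.0, 268.0]]
scene wood [515.  268.9 151.4  38.3   5.2] [[437.79998779296875, 281.1000061035156], [441.29998779296875, 242.89999389648438], [592.0999755859375, 256.70001220703125], [588.5999755859375, 294.8999938964844]] px [[185.0, 251.0], [193.0, 234.0], [263.0, 267.0], [256.0, 284.0]]
```

View pics/seg.png

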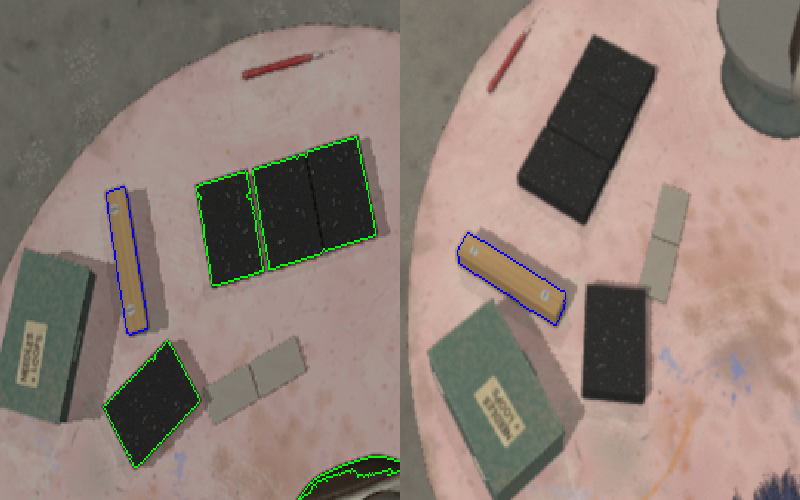

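Run:
```python
from h import *
def quad(c):
    h=cv2.convexHull(c); 
    return np.round(cv2.approxPolyDP(h,.03*cv2.arcLength(h,True),True).reshape(-1,2))
for n in("top","scene"):
    im=cv2.imread(f"pics/{n}0.png")
    for nm,r,k in(("black",((0,0,0),(180,255,62)),5),("wood",WOOD,1)):
        for c in blobs(im,*r,k=k)[1]:
            q=quad(c); 
            if len(q)<8 and q[:,0].mean()<340: print(n,nm,cv2.contourArea(c),q.tolist(),plane(n,q,22 if nm=="black" else 28).round(1).tolist())
# gray-level edges in top at row's long sides
T=(0,0)
```

```text
top black 959.0 [[360, 331], [309, 383], [275, 354], [311, 332]] [[268.5, -85.5], [191.7, 27.1], [252.1, 81.2], [281.0, 7.0]]
top black 2096.5 [[192, 270], [214, 300], [170, 333], [149, 303]] [[431.9, 216.4], [368.3, 181.5], [320.3, 272.7], [382.0, 306.5]]
top black 5787.0 [[321, 168], [332, 218], [222, 242], [213, 192]] [[597.3, -71.9], [491.3, -74.4], [477.5, 150.6], [581.4, 154.5]]
top wood 1037.5 [[161, 193], [179, 260], [168, 267], [151, 200]] [[594.2, 258.4], [454.6, 238.5], [444.3, 261.3], [582.9, 280.0]]
scene black 2155.0 [[277, 263], [314, 265], [312, 321], [273, 317]] [[427.6, 219.7], [367.6, 185.3], [316.8, 284.4], [376.9, 315.1]]
scene black 4219.0 [[283, 139], [321, 155], [272, 231], [230, 207]] [[587.7, -66.2], [490.9, -69.7], [473.8, 163.5], [576.9, 160.5]]
scene wood 1303.5 [[195, 236], [260, 265], [253, 282], [190, 252]] [[590.3, 258.9], [450.1, 243.7], [441.5, 280.3], [576.0, 292.9]]
scene wood 909.0 [[0, 15], [21, 49], [36, 95], [31, 100], [0, 45]] [[1548.3, -43.5], [1361.6, 35.4], [1176.7, 143.6], [1172.3, 163.1], [1424.9, 54.7]]
```

Run:
```python
from h import *
for nm,a,b in(("tail far",(320.5,168),(283.5,139.5)),("tail near",(332,217.5),(321,155)),("fixed R",(192,270.5),(277,263.5)),("fixed N",(214,300),(314,265)),("rail far",(162.5,193.5),(195,236)),("rail near",(179,262),(260.5,265.5))):
    p,e=tri(a,b);print(nm,p.round(1),round(e,1))
for n,kr in(("top",62),("scene",62)):
    im=cv2.imread(f"pics/{n}0.png")
    cs=[c for c in blobs(im,(0,0,0),(180,255,kr),k=5)[1] if 4000<cv2.contourArea(c)<6500 and c[:,0,0].mean()<340]
    P=plane(n,cs[0].reshape(-1,2),22)
    R=[c for c in blobs(im,*WOOD)[1] if c[:,0,0].mean() in range(0,0) or 150<c[:,0,0].mean()<260][0]
    Q=plane(n,R.reshape(-1,2),28)
    for X,ax,lab in((P,4.2,"row"),(Q,5.4,"rail")):
        a=np.radians(ax);e=np.array([np.cos(a),np.sin(a)]);u=np.array([-e[1],e[0]])
        s,t=X@e,X@u; sm,tm=(s.max()+s.min())/2,(t.max()+t.min())/2; hs,ht=np.ptp(s)/2,np.ptp(t)/2
        print(n,lab,"size",round(2*hs,1),round(2*ht,1),"centre",(sm*e+tm*u).round(1))
        for nm,k in(("+e",(s-sm>hs-5)&(abs(t-tm)<ht*.85)),("-e",(s-sm<5-hs)&(abs(t-tm)<ht*.85)),("+u",(t-tm>ht-5)&(abs(s-sm)<hs*.85)),("-u",(t-tm<5-ht)&(abs(s-sm)<hs*.85))):
            v=cv2.fitLine(X[k].astype(np.float32),cv2.DIST_HUBER,0,.01,.01).ravel()
            print("  ",nm,k.sum(),"angle",round(np.degrees(np.arctan2(v[1],v[0]))%180,2),"pt",v[2:].round(1))
```

```text
tail far [595.6 -73.9  11.8] 9.2
tail near [493.4 -75.9  15. ] 0.0
fixed R [430.4 217.   14.6] 2.6
fixed N [368.7 182.   16.2] 0.3
rail far [593.7 256.3  22.3] 1.0
rail near [451.5 240.   19.7] 0.4
top row size 109.2 230.9 centre [536.2  39.1]
   +e 95 angle 94.47 pt [588.7  42.4]
   -e 97 angle 94.46 pt [483.4  35.3]
   +u 44 angle 4.04 pt [528.1 153. ]
   -u 43 angle 4.12 pt [543.2 -75.1]
top rail size 148.9 30.6 centre [519.3 259.4]
   +e 13 angle 96.57 pt [592.8 264.3]
   -e 13 angle 96.01 pt [445.9 252.3]
   +u 62 angle 5.18 pt [531.6 274.7]
   -u 61 angle 5.53 pt [519.9 245.3]
scene row size 108.8 238.1 centre [531.4  48.4]
   +e 63 angle 94.18 pt [584.   55.2]
   -e 67 angle 94.46 pt [478.3  50. ]
   +u 41 angle 4.13 pt [521.9 166.1]
   -u 37 angle 4.45 pt [539.1 -68.6]
scene rail size 151.4 38.5 centre [514.9 269. ]
   +e 11 angle 98.03 pt [589.5 274.3]
   -e 14 angle 100.18 pt [440.7 263.8]
   +u 60 angle 5.26 pt [512.7 286.6]
   -u 59 angle 5.28 pt [515.9 250.8]
```

```bash
echo '[[48, -29, 0, 0, 60], [48, -29, 0, 0, 60], [48, -29, 0, 0, 60], [48, -29, 0, 0, 60], [48, -29, 0, 0, 60], [48, -29, 0, 0, 60], [48, -29, 0, 0, 60], [48, -29, 0, 0, 60]]' | python3 jog.py; echo '[[48, -29, 0, 0, 60], [48, -29, 0, 0, 60], [0, 0, 0, -0.18, 60], [0, 0, 0, -0.18, 60], [0, 0, 0, -0.18, 60], [0, 0, 0, -0.18, 60], [0, 0, 0, -0.18, 60], [0, 0, 0, -0.18, 60]]' | python3 jog.py;echo '[[0, 0, 0, -0.18, 60], [0, 0, 0, -0.067, 60], [0, 0, 0, 0, 60], [0, 0, 0, 0, 60]]' | python3 jog.py
```

```text
t: 1.1
eef_pos: [473.2, -203.2, 404.4]
orientation: [-3.141, 0.0, 0.32]
force: [0.5, -0.6, -0.4]
width: 60.2
grasp_force: 0.0
t: 2.1
eef_pos: [545.1, -119.6, 404.1]
orientation: [-3.141, -0.0, 1.406]
force: [-0.3, -0.8, 0.3]
width: 59.9
grasp_force: 0.0
t: 2.6
eef_pos: [545.2, -119.6, 404.4]
orientation: [-3.141, -0.0, 1.646]
force: [0.4, -0.0, -0.1]
width: 60.2
grasp_force: 0.0
```

```bash
echo '[[0, 3, 45, 0, 60], [0, 0, 45, 0, 60], [0, 0, 45, 0, 60], [0, 0, 35, 0, 60], [0, 0, 20, 0, 60], [0, 0, 10, 0, 60], [0, 0, 6, 0, 60], [0, 0, 0, 0, 60]]' | python3 jog.py
python3 - <<'E'
from h import *
im=optics.camera("top");cv2.imwrite("pics/t1.png",cv2.resize(im[100:350,100:400],None,fx=2,fy=2,interpolation=cv2.INTER_NEAREST))
E
```

```text
t: 3.6
eef_pos: [548.4, -119.5, 199.1]
orientation: [3.141, 0.0, 1.647]
force: [-0.0, 0.2, 0.3]
width: 60.0
grasp_force: 0.0
```

View pics/t1.png

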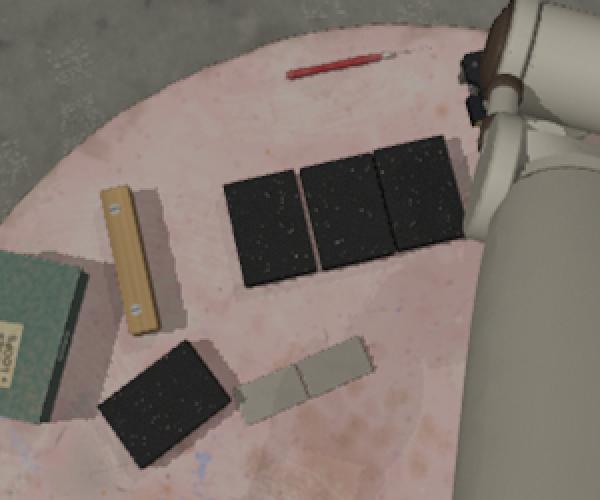

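The crop shows the row undisturbed, with the gripper lowered behind the tail block (tail's right side at about x=450 in the crop).

```bash
echo '[[10, 0, 0, 0, 60], [8, 0, 0, 0, 60], [6, 0, 0, 0, 60], [3, 0, 0, 0, 60], [2, 0, 0, 0, 60], [2, 0, 0, 0, 60], [0, 0, 0, 0, 60]]' | python3 jog.py;echo '[[2, 0, 0, 0, 60], [2, 0, 0, 0, 60]]' | python3 jog.py; echo '[[2, 0, 0, 0, 60], [2, 0, 0, 0, 60]]' | python3 jog.py
```

```text
t: 4.53
eef_pos: [545.9, -88.5, 198.7]
orientation: [-3.142, -0.0, 1.647]
force: [1.0, 0.6, -0.9]
width: 60.3
grasp_force: 0.0
t: 4.78
eef_pos: [545.6, -84.7, 198.7]
orientation: [3.141, 0.001, 1.647]
force: [0.0, -1.3, -1.3]
width: 59.8
grasp_force: 0.8
t: 5.03
eef_pos: [545.3, -80.6, 198.8]
orientation: [3.141, 0.001, 1.647]
force: [-0.5, -2.7, -0.4]
width: 59.6
grasp_force: 1.2
```

```bash
echo '[[3, 0, 0, 0, 60], [3, 0, 0, 0, 60], [4, 0.2, 0, -0.0008, 60], [4, 0.2, 0, -0.0008, 60], [4, 0.2, 0, -0.0008, 60], [4, 0.2, 0, -0.0008, 60], [4, 0.2, 0, -0.0008, 60], [4, 0.2, 0, -0.0008, 60]]' | python3 jog.py
cat > look.py <<'E'
from h import *
import sys
im=optics.camera("top");cv2.imwrite(f"pics/{sys.argv[1]}.png",cv2.resize(im[130:330,130:380],None,fx=3,fy=3,interpolation=cv2.INTER_NEAREST))
def fit(P,ax,lab,k0,T):
    a=np.radians(ax);e=np.array([np.cos(a),np.sin(a)]);u=np.array([-e[1],e[0]]);s,t=P@e,P@u
    sm,hs=(s.max()+s.min())/2,np.ptp(s)/2
    out={}
    for nm,k in(("+e",(s-sm>hs-5)&T(t)),("-e",(s-sm<5-hs)&T(t)),("+u",(t>t.max()-5)&(abs(s-sm)<hs*.85))):
        v=cv2.fitLine(P[k].astype(np.float32),cv2.DIST_HUBER,0,.01,.01).ravel();out[nm]=v[2:]
        print(lab,nm,k.sum(),round(np.degrees(np.arctan2(v[1],v[0]))%180,2),v[2:].round(1))
    return out
cs=[c for c in blobs(im,(0,0,0),(180,255,62),k=5)[1]]
c=[c for c in cs if cv2.pointPolygonTest(c,(float(sys.argv[2]),float(sys.argv[3])),False)>0][0]
P=plane("top",c.reshape(-1,2),22)
a=np.radians(5.35);E_=np.array([np.cos(a),np.sin(a)]);U=np.array([-E_[1],E_[0]])
L=np.c_[(P-[519.3,259.4])@E_,(P-[519.3,259.4])@U]   # rail frame: lateral, along push
f=L[:,1].max();print("front at",f.round(1),"(rail face -15)")
for lo,hi in((10,66),(86,142),(162,210)):
    q=L[(L[:,1]<f-lo)&(L[:,1]>f-hi)]
    if len(q)<8: continue
    r=[]
    for m in(q[:,0]>q[:,0].max()-6,q[:,0]<q[:,0].min()+6):
        v=cv2.fitLine(q[m].astype(np.float32),cv2.DIST_HUBER,0,.01,.01).ravel();r.append((np.median(q[m,0]),np.degrees(np.arctan2(v[0],v[1]))%180,m.sum()))
    print("block lateral",np.round((r[0][0]+r[1][0])/2,1),"edges/angle",np.round(r,2).tolist())
q=L[(L[:,1]>f-5)&(abs(L[:,0]-np.median(L[:,0]))<45)];v=cv2.fitLine(q.astype(np.float32),cv2.DIST_HUBER,0,.01,.01).ravel()
print("front edge tilt",np.degrees(np.arctan(v[1]/v[0])).round(2))
E
python3 look.py t2 225 210
```

```text
t: 6.02
eef_pos: [544.1, -50.2, 198.7]
orientation: [3.142, 0.0, 1.652]
force: [-0.2, -3.0, -0.6]
width: 59.8
grasp_force: 1.5
front at -74.2 (rail face -15)
block lateral -1.8 edges/angle [[51.13, 0.43, 27.0], [-54.71, 0.48, 27.0]]
block lateral -3.5 edges/angle [[49.29, 0.04, 26.0], [-56.36, 0.67, 28.0]]
block lateral -2.7 edges/angle [[49.58, 0.08, 22.0], [-54.95, 140.76, 5.0]]
front edge tilt -0.88
```

View pics/t2.png

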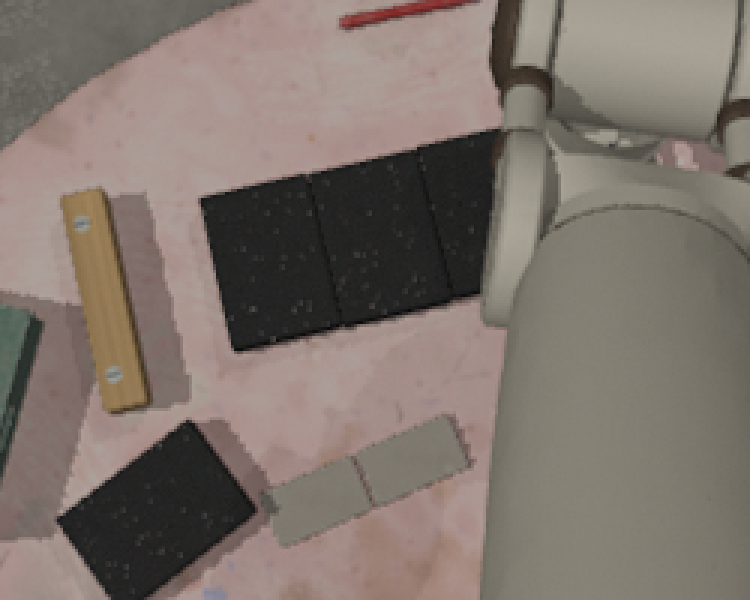

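Crop (3×): the row is closed and straight, its front edge at about (218,275) and the rail face at about (125,300). That leaves 59 mm to go with a slight lateral offset, which I'll keep steering out.

```bash
echo '[[4, 0.25, 0, -0.0008, 60], [4, 0.25, 0, -0.0008, 60], [4, 0.25, 0, -0.0008, 60], [4, 0.25, 0, -0.0008, 60], [4, 0.25, 0, -0.0008, 60], [4, 0.25, 0, -0.0008, 60], [4, 0.25, 0, -0.0008, 60], [4, 0.25, 0, -0.0008, 60]]' | python3 jog.py
python3 look.py t3 210 215;  echo '[[4, 0.25, 0, -0.0008, 60], [4, 0.25, 0, -0.0008, 60], [4, 0.25, 0, -0.0008, 60]]' | python3 jog.py; python3 look.py t4 200 215
```

```text
t: 7.08
eef_pos: [543.5, -18.2, 198.7]
orientation: [-3.142, 0.0, 1.658]
force: [0.2, -3.1, 0.8]
width: 59.9
grasp_force: 1.6
front at -42.3 (rail face -15)
block lateral -0.7 edges/angle [[52.03, 179.93, 27.0], [-53.47, 179.77, 28.0]]
block lateral -2.0 edges/angle [[50.75, 0.51, 27.0], [-54.84, 0.23, 27.0]]
block lateral 1.0 edges/angle [[51.48, 1.34, 19.0], [-49.53, 104.66, 4.0]]
front edge tilt -0.48
t: 7.5
eef_pos: [543.2, -6.2, 198.7]
orientation: [-3.142, 0.0, 1.661]
force: [-0.4, -3.0, 0.5]
width: 60.1
grasp_force: 1.7
front at -30.1 (rail face -15)
block lateral -0.5 edges/angle [[52.44, 179.75, 27.0], [-53.46, 179.52, 28.0]]
block lateral -1.6 edges/angle [[51.19, 0.46, 27.0], [-54.35, 179.6, 27.0]]
block lateral 4.9 edges/angle [[51.99, 1.45, 17.0], [-42.18, 104.47, 4.0]]
front edge tilt -0.38
```

```bash
echo '[[4, 0.3, 0, -0.0015, 60], [4, 0.3, 0, -0.0015, 60], [3, 0.2, 0, -0.0015, 60], [1, 0.1, 0, -0.001, 60], [1, 0.1, 0, 0, 60]]' | python3 jog.py; echo '[[1, 0, 0, 0, 60]]' | python3 jog.py;echo '[[1, 0, 0, 0, 60]]' | python3 jog.py
```

```text
t: 8.18
eef_pos: [543.0, 6.6, 198.7]
orientation: [3.142, 0.0, 1.666]
force: [0.0, -4.2, 0.2]
width: 59.8
grasp_force: 1.8
t: 8.3
eef_pos: [542.9, 7.6, 198.7]
orientation: [3.142, 0.0, 1.666]
force: [0.5, -3.0, 0.2]
width: 60.2
grasp_force: 1.8
t: 8.43
eef_pos: [542.8, 8.6, 198.7]
orientation: [3.142, 0.0, 1.666]
force: [0.6, -3.0, 0.9]
width: 59.8
grasp_force: 1.8
```

```bash
for i in 1 ; do echo '[[1, 0, 0, 0, 60]]' | python3 jog.py | grep -E 'eef|force'; done; echo '[[1, 0, 0, 0, 60]]' | python3 jog.py| grep -E 'eef|force'; python3 look.py t5 195 220
```

```text
eef_pos: [542.7, 9.5, 198.7]
force: [0.3, -7.2, 0.8]
grasp_force: 3.4
eef_pos: [542.7, 10.0, 198.8]
force: [0.8, -9.5, 0.5]
grasp_force: 4.8
front at -13.5 (rail face -15)
block lateral -0.2 edges/angle [[52.77, 0.33, 27.0], [-53.23, 179.6, 27.0]]
block lateral -1.2 edges/angle [[51.6, 179.84, 27.0], [-54.04, 179.52, 28.0]]
block lateral 17.7 edges/angle [[52.9, 1.56, 13.0], [-17.56, 104.2, 4.0]]
front edge tilt -0.04
```

View pics/t5.png

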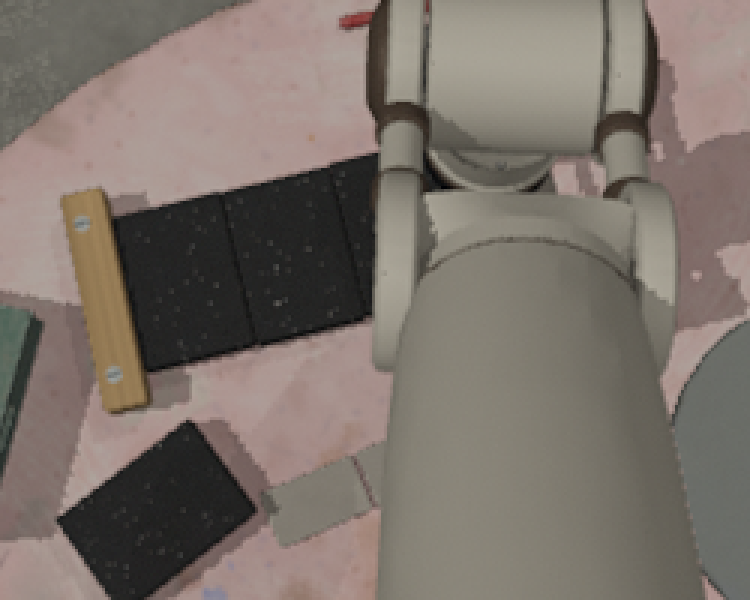

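The front block rests against the rail (contact line about (125,250)–(148,370) in the crop), centred within a millimetre, and the force is rising. I'll press gently to seat the row, then back off straight.

```bash
echo '[[1, 0, 0, 0, 60], [1, 0, 0, 0, 60], [0, 0, 0, 0, 60]]' | python3 jog.py|grep -E 'eef|force'; echo '[[-2, 0, 0, 0, 60], [-4, 0, 0, 0, 60], [-10, 0, 0, 0, 60], [-20, 0, 0, 0, 60], [-30, 0, 0, 0, 60], [0, 0, -40, 0, 60], [0, 0, -50, 0, 60], [0, 0, -50, 0, 60]]' | python3 jog.py; echo '[[-50, 0, -50, 0, 60], [-50, 0, 0, 0, 60], [-50, 0, 0, 0, 60], [0, 0, 0, 0, 60], [0, 0, 0, 0, 60]]' | python3 jog.py; python3 look.py t6 195 220
python3 - <<'E'
from h import *
im=optics.camera("scene");cv2.imwrite("pics/s6.png",cv2.resize(im[110:310,150:400],None,fx=3,fy=3))
E
```

```text
eef_pos: [542.6, 10.6, 198.8]
force: [-0.1, -14.1, -1.4]
grasp_force: 7.3
t: 10.1
eef_pos: [548.4, -54.3, 340.0]
orientation: [-3.141, -0.0, 1.665]
force: [1.3, -0.2, 0.3]
width: 60.2
grasp_force: 0.0
t: 10.72
eef_pos: [562.1, -197.0, 382.5]
orientation: [-3.141, -0.001, 1.665]
force: [0.7, 0.5, 0.4]
width: 60.1
grasp_force: 0.0
front at -13.4 (rail face -15)
block lateral -0.2 edges/angle [[52.84, 1.0, 27.0], [-53.23, 179.6, 27.0]]
block lateral -1.4 edges/angle [[51.53, 179.41, 27.0], [-54.25, 179.46, 28.0]]
block lateral 0.1 edges/angle [[52.9, 0.52, 23.0], [-52.69, 179.69, 24.0]]
front edge tilt -0.01
```

View pics/t6.png

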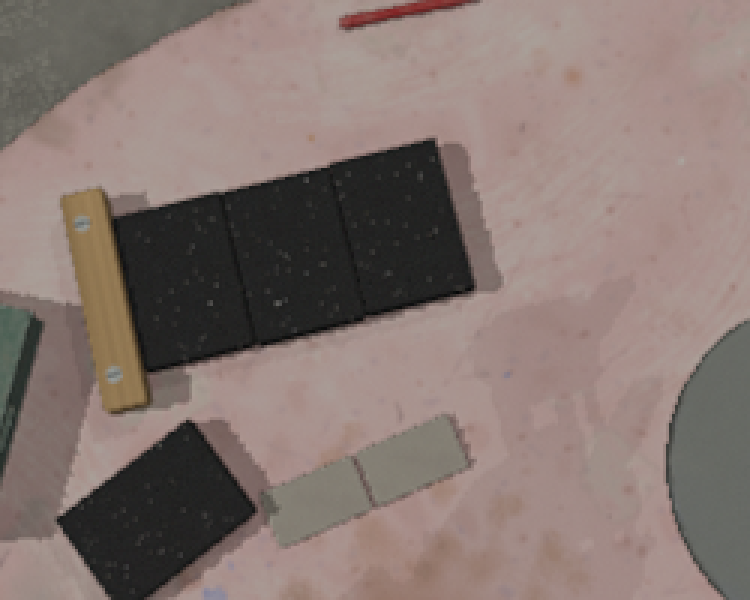

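View pics/s6.png

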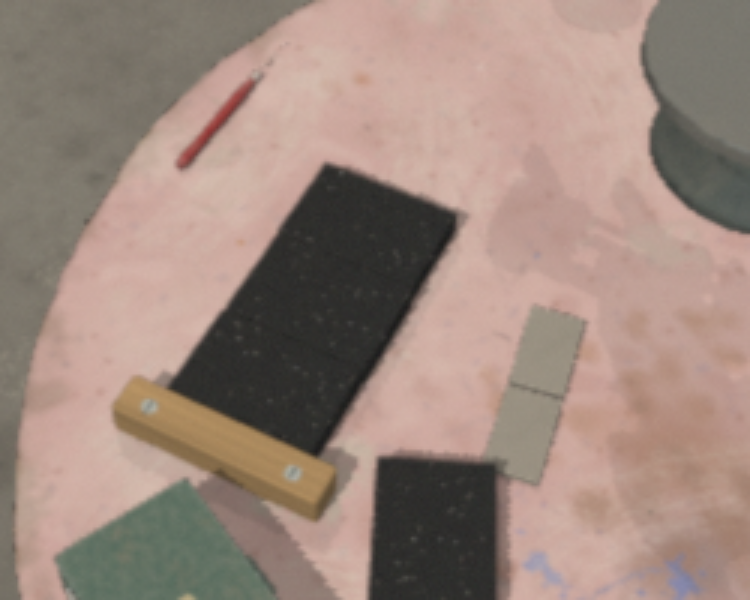

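Both views show a closed, straight row flush on the rail (top crop: contact about (130,295), tail end about (455,215)). Lateral offsets are -0.2, -1.4 and 0.1 mm, and the arm is clear.

```bash
python3 -c "
from cell import arm, optics, sensors, hand_in
print(hand_in())"
```

```text
the job is handed in; nothing more can be done
None
```

The three blocks were pushed as one closed, straight row until the front block rested on the stop rail, each within about 1.5 mm of its centre line by the top camera; the arm was clear, the clock read 10.7 s at the last move, and the job is handed in (no verdict was returned).

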